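Clamp the joined tube flanges on the workshop bench

TASK

One of the two tube stands has two flanged tubes sitting end to end (the one with the blue cap on top). Swing its hinged clamp ring fully shut around the pair of flanges by the black post, then swing its red latch fully shut over the ring's lug, and let go. Leave alone the clamp on the other stand, which has no upper tube yet, and the spare tube standing on the bench.

Things in the scene. Friction and masses are not known exactly. Their poses are not given: they have to be found in the camera images.
- ring (a joint): Half clamp ring, steel, 96 mm outside diameter, 58 to 82 mm above the bench, on an upright hinge on the stand with the blue-capped tube (cap 64 mm across, top 121 mm above the bench; flanges 80 mm). In rad: 0 = fully shut (hard stop); grows as it opens, counter-clockwise from above; 0.7 to 1.1 at the start. Stiff (about 1.5 N at the post), stays where left.
- ring_grip (a point): Centre of the grip part of the black upright round post on the outside of that half ring, 112 mm above the bench. The post is 16 mm in diameter, its top 132 mm above the bench and clear all round from 83 mm up. It moves with the ring on a circle of 95 mm radius about ring_hinge.
- ring_hinge (a point): Point on the upright hinge axis of that half ring, at the height of ring_grip. Fixed; 58 mm from the axis of the tubes.
- latch (a joint): Steel arm with a red upright knob, on an upright pivot on the same stand. In rad: 0 = fully shut (hard stop), knob hooked behind the lug at the free end of the shut ring; grows as it opens, clockwise from above; 1.2 to 1.7 at the start. About 1 N at the knob, stays where left. Shuts only once the ring is within about 6 degrees of shut, then draws it in and holds it.
- latch_grip (a point): Centre of the grip part of the red knob on the latch's end, 112 mm above the bench. The knob is an upright cylinder 16 mm in diameter, its top 132 mm above the bench and clear all round from 86 mm up. It moves with the latch on a circle of 57 mm radius about latch_pivot. When all is shut it stands 89 mm from the black post.
- latch_pivot (a point): Point on the upright pivot axis of the latch, at the height of latch_grip. Fixed.
- bare_ring_grip (a point): The black post of the same kind of clamp ring, standing open, on the other stand, which has only its lower tube with an open end (no blue cap). To be left as it is. Same sizes.
- bare_latch_grip (a point): The red latch knob on that other stand. To be left as it is.
- spare_centre (a point): Centre of the spare flanged tube with a blue cap standing loose on the bench, flange down: flange 80 mm across, 51 mm high. To be left where it is.
There are look-alikes about, which are no part of the job. Leave any purple look-alike of the part that bears ring alone.

How it is judged:
On the way, in this order (a step that is already met when the one before it is completed fails the run):
1. the ring is swung shut around both flanges (value of joint ring below 0.175 rad), for 0.2 s.
2. the latch is swung shut over the shut ring (value of joint each of ring, latch below 0.175 rad), for 0.2 s.
At the end, for the whole second after the job is handed in: On the stand with the blue-capped tube the ring is shut (within 10 degrees) and the latch is shut (within 10 degrees), in that order, and the robot has let go; the other clamp's post and knob and the spare tube have not moved more than 30 mm (all of step 2); the robot touches nothing.
It fails at once if the clamp on the stand without an upper tube was moved (distance of any of bare_ring_grip, bare_latch_grip from where it was at the start of the episode above 0.03 m).
It fails at once if the spare tube was moved (distance of spare_centre from where it was at the start of the episode above 0.03 m).
It also fails if it takes over 45 s, if anything falls off the work surface, if the arm or the gripper's body presses on something with over 40 N, if the wrist force passes 120 N, or if a joint passes its speed limit or range.

ROBOT

A 7-joint arm with a two-finger parallel gripper is mounted at the origin on the work surface. World frame = base frame: x ahead of the robot, y to its left, z up, the work surface at z = 0. Lengths are in m, angles in rad, forces in N, time in s.
With the tool pointing down it reaches from about 0.4 to 0.85 m from the base axis. Payload 10.4 kg.
Tool frame: the origin (TCP) lies midway between the tips of the shut fingers; the grasp point (between the pads) lies 19 mm behind it; z points along the fingers, x is the direction in which the jaws open and shut, and the axes are right-handed (so a half turn about z gives the same grasp; the last joint's range is limited). The gripper opens to 87 mm and grips with 3 to 60 N. Pads are 19 mm wide; open, the fingers measure 117 mm over their backs; the gripper's body (75 mm by 190 mm) begins 51 mm behind the grasp point.
Start: joints at [-1.369, 0.332, -0.065, 1.46, 0.022, 1.35, -0.088], TCP at [0.139, 0.609, 0.223] pointing down, gripper open.
Joint ranges: [-2.6, 2.6], [-0.5, 2.12], [-1.47, 1.34], [0.16, 2.42], [-1.27, 4.41], [0.06, 2.06], [-2.6, 2.6]. Speed limits (rad/s): [2.22, 2.22, 2.79, 2.79, 3.14, 3.14, 3.14].

INTERFACE

Orientations are given as a unit quaternion [x, y, z, w].
In Python, from bench import r gives the robot as it stands. The module is installed in compiled form; this text tells all that it offers.
- The arm moves only by the tool play_rows, never from a script. Its argument "commands" is a list of rows, each a list of 7 numbers: the shift along the world's x, y, z in cm, then the turn, a rotation vector about the world's x, y, z in rad, then the finger opening in cm, from 0 to 8.7. A call has 1 to 20 rows; each row shifts and turns the commanded pose from where the row before left it; what a row does not reach is not made up. A row lasts 1/8 s, in which the tool goes at most 62.5 mm and 10.7 degrees, less where a joint would pass 70% of its speed; a pose out of reach is approached as far as the arm can. A call is refused whole if a number of a shift passes 6.25 or a number of a turn 0.188, either way. A call with a gripper value outside its range is refused whole. The fingers move at their own pace and stop on an object; "grip_force" is the grip in N (left out, the last holds). Time passes only in rows, so rows that do not move let the fingers close. It gives the time, the measured TCP pose, the force and the opening at its end, in the units of the state.
- r.read_state(): the state, without advancing time (a new reading comes with each control period).
- r.camera(name): name is "side" or "top" or "wrist"; returns a dict with "img" (420x560x3 uint8, red, green, blue), "K" (3x3 intrinsics, pixels), "camera_from_world" (4x4, takes a point from world to camera coordinates). Camera axes: x right, y down, z forward; pixel columns grow to the right and rows downward; lengths in m; the calibration is good to about 2 mm. A picture is of the moment at which its call begins. There is no depth.
- r.close_job(): hands the job in, once; it reports no verdict.
The state is a dict: "time": time; "joint_positions": joint angles; "joint_vel": joint speeds; "joint_torque": joint torques, N m; "ee_pos": TCP position; "eef_rot": TCP orientation; "ft_force": force on the tool from outside, world axes, zero at the start; "torque": the same for the moment, N m; "width": finger opening in m.
Only numpy, scipy, OpenCV 4.12 (cv2) and the standard library are available. Lean on these libraries where they do the work, as an engineer would, in place of code of your own. Each camera call takes 0.05 s, during which the arm holds its last target. There are 200 camera calls.

## Working session

There is one attempt and no reset: what is moved stays moved. The work goes in short steps, Python scripts to look and compute and a tool call to move; the robot and the scene stay as the last step left them, time stands still between calls to the robot, and variables do not carry over. Pictures are saved under pics/ and viewed, about 8 in all and at most 12, crops included, and the job is handed in when it is done.

Besides the shell and the picture viewer there is one more tool, called after "Request:" by a JSON object that holds its "op" and its "data", one argument or row to a line. play_rows: Moves the arm, as the interface text tells. Its arguments: {"type":"object","properties":{"commands":{"type":"array","items":{"type":"array","items":{"type":"number"}}},"grip_force":{"type":"number"}},"required":["commands"]}

```bash
mkdir -p pics; cat > h.py <<'E'
import numpy as np, cv2
from bench import r
def ray(c,u,v,z):
    T=c["camera_from_world"];R=T[:3,:3];t=T[:3,3];o=-R.T@t
    d=R.T@np.linalg.inv(c["K"])@np.array([u,v,1.]);return o+d*(z-o[2])/d[2]
def proj(c,p):
    q=c["camera_from_world"]@np.append(p,1);q=c["K"]@q[:3];return q[:2]/q[2]
def save(c,n,crop=None,s=1):
    i=c["img"][...,::-1]
    if crop: a,b,x,y=crop;i=i[b:y,a:x]
    cv2.imwrite("pics/"+n,cv2.resize(i,None,fx=s,fy=s,interpolation=cv2.INTER_CUBIC))
E
python3 - <<'E'
from h import *
for n in("top","side"):
    c=r.camera(n);save(c,n+"1.png",s=1.4);np.savez(n+".npz",**c)
    T=c["camera_from_world"];print(n,-T[:3,:3].T@T[:3,3],T[2,:3])
s=r.read_state();print(s["ee_pos"],s["eef_rot"],s["time"])
E
```

```text
top [ 0.36737252 -0.06073545  1.241239  ] [ 0.1009134   0.00859912 -0.99485805]
side [0.32010247 0.81910398 0.56746441] [ 0.1586285  -0.86689201 -0.47258359]
[0.13926446 0.60892975 0.22183219] [ 7.81952906e-01  6.23337178e-01 -4.83000792e-04  4.27251851e-04] 0.1
```

View pics/top1.png

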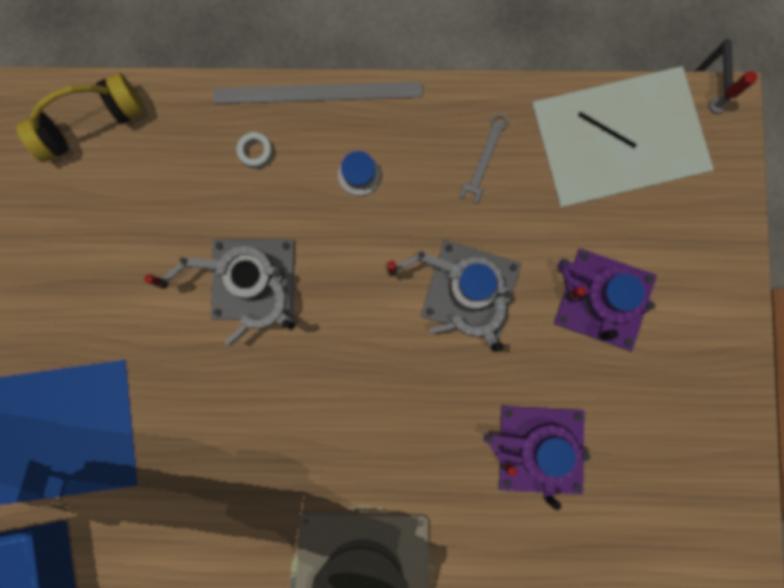

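View pics/side1.png

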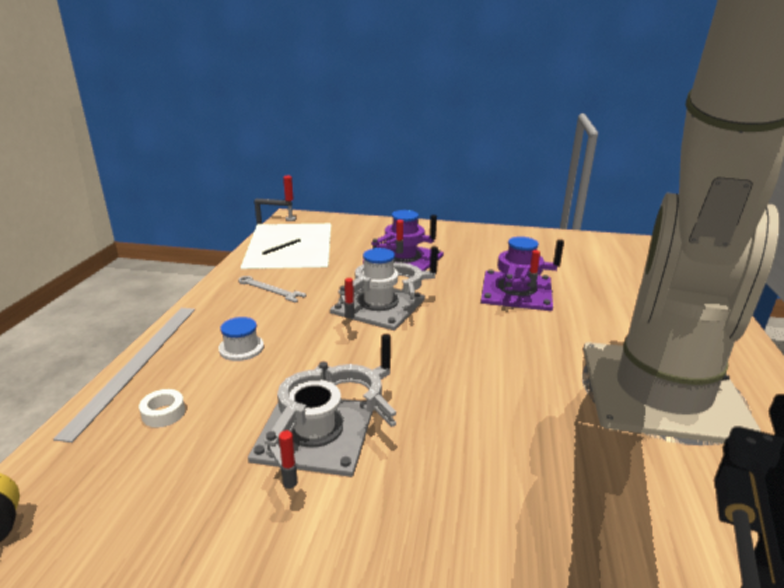

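```bash
python3 - <<'E'
from h import *
L={n:dict(np.load(n+".npz")) for n in("top","side")}
a=L["top"]["img"][150:270,260:390,::-1];b=L["side"]["img"][160:240,225:330,::-1]
cv2.imwrite("pics/crop.png",np.hstack([cv2.resize(a,(433,400),interpolation=2),cv2.resize(b,(360,400*1),interpolation=2)]))
def blobs(n,f,box):
    x0,y0,x1,y1=box;c=L[n];i=c["img"][y0:y1,x0:x1].astype(int);m=f(i[...,0],i[...,1],i[...,2]).astype(np.uint8)
    k,lab,st,ce=cv2.connectedComponentsWithStats(m)
    for s,q in zip(st[1:],ce[1:]):
        if s[4]>8:print(n,s+[x0,y0,0,0,0],(q+[x0,y0]).round(1))
red=lambda R,G,B:(R>90)&(G<R*.4)&(B<R*.4)
blk=lambda R,G,B:(R<45)&(G<45)&(B<45)
blue=lambda R,G,B:(B>90)&(R<B*.5)
for f in(red,blk,blue):
    print("--");blobs("top",f,(265,155,390,265));blobs("side",f,(230,160,325,240))
E
```

```text
--
top [278 187   4   5  18] [279.5 189.2]
side [283 160   5  12  49] [285.  164.8]
side [246 199   6  18  82] [248.9 207.5]
--
top [351 245   8   5  33] [354.8 247.3]
side [308 160   3  11  28] [308.8 164.5]
side [307 177   6  18  63] [309.5 185.2]
side [296 180   4   5   9] [297.8 182.4]
side [257 211   4   8  15] [258.2 214.7]
--
top [329 189  26  25 512] [341.1 201.1]
side [260 177  22  11 192] [270.7 182.1]
```

View pics/crop.png

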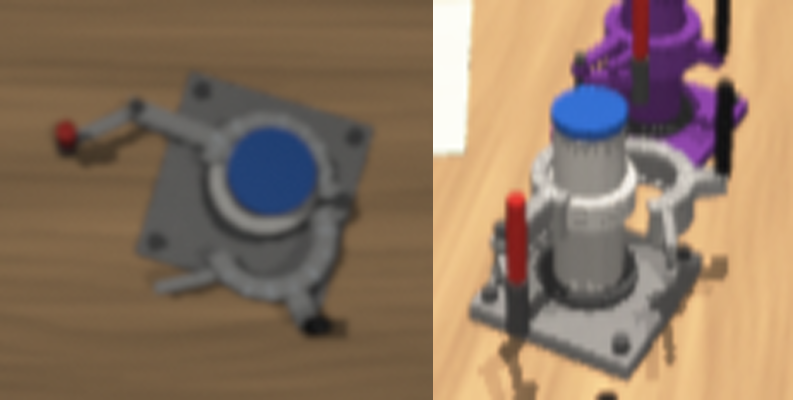

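```bash
python3 - <<'E'
from h import *
c=dict(np.load("top.npz"));s=dict(np.load("side.npz"))
def tri(a,b):
    A=[]
    for cam,(u,v) in((c,a),(s,b)):
        P=cam["K"]@cam["camera_from_world"][:3];A+=[u*P[2]-P[0],v*P[2]-P[1]]
    X=np.linalg.svd(np.array(A))[2][-1];return (X[:3]/X[3]).round(4)
print("cap",ray(c,341.1,201.1,.121).round(4),tri((341.1,201.1),(270.7,182.1)))
post=ray(c,354.8,247.3,.12);print("post",post.round(4))
print("post side",ray(s,309.5,186,.112).round(4),ray(s,309.5,177.5,.132).round(4))
kn=ray(c,279.5,189.2,.128);print("knob",kn.round(4),"side",ray(s,248.9,207.5,.112).round(4), ray(s,249,199.5,.132).round(4))
print("pivot",ray(c,260+136/3.33,150+106/3.33,.085).round(4))
print("hinge",ray(c,260+341/3.33,150+203/3.33,.085).round(4))
print("bare",ray(c,290/1.4,323/1.4,.12),ray(c,153/1.4,280/1.4,.12), ray(c,608/1.4,335/1.4,.12),ray(c,580/1.4,292/1.4,.125))
E
```

```text
cap [ 0.5201 -0.1918  0.121 ] [ 0.5205 -0.1925  0.1161]
post [ 0.4122 -0.2236  0.12  ]
post side [ 0.4102 -0.1969  0.112 ] [ 0.4127 -0.2102  0.132 ]
knob [ 0.5459 -0.0471  0.128 ] side [ 0.5445 -0.0356  0.112 ] [ 0.5449 -0.0402  0.132 ]
pivot [ 0.5714 -0.0983  0.085 ]
hinge [ 0.5015 -0.2474  0.085 ]
bare [0.44736751 0.12123841 0.12      ] [0.51763539 0.35416045 0.12      ] [ 0.43267444 -0.40838761  0.12      ] [ 0.50359207 -0.36185462  0.125     ]
```

Request:
{"op": "play_rows", "data": {
  "commands": [
    [4.44, -3.7, 0, 0, 0, 0, 5],
    [4.44, -3.7, 0, 0, 0, 0, 5],
    [4.44, -3.7, 0, 0, 0, 0, 5],
    [4.44, -3.7, 0, 0, 0, 0, 5],
    [4.44, -3.7, 0, 0, 0, 0, 5],
    [4.44, -3.7, 0, 0, 0, 0, 5],
    [4.44, -3.7, 0, 0, 0, 0, 5],
    [-0.325, -4.775, 0, 0, 0, 0, 5],
    [-0.325, -4.775, 0, 0, 0, 0, 5],
    [-0.325, -4.775, 0, 0, 0, 0, 5],
    [-0.325, -4.775, 0, 0, 0, 0, 5],
    [-0.325, -4.775, 0, 0, 0, 0, 5],
    [-0.325, -4.775, 0, 0, 0, 0, 5],
    [-0.325, -4.775, 0, 0, 0, 0, 5],
    [-0.325, -4.775, 0, 0, 0, 0, 5],
    [-0.325, -4.775, 0, 0, 0, 0, 5],
    [-0.325, -4.775, 0, 0, 0, 0, 5],
    [-0.325, -4.775, 0, 0, 0, 0, 5],
    [-0.325, -4.775, 0, 0, 0, 0, 5],
    [0, 0, 0, 0, 0, 0, 5]
  ],
  "grip_force": 25
}}

```text
time: 2.6
ee_pos: [0.41, -0.2261, 0.2226]
eef_rot: [0.784, 0.621, -0.0, 0.0]
ft_force: [0.2, 0.2, 0.2]
width: 0.05
```

```bash
python3 - <<'E'
from h import *
c=r.camera("wrist");save(c,"w1.png",s=1.2);np.savez("w1.npz",**c)
T=c["camera_from_world"];print(-T[:3,:3].T@T[:3,3],T[2,:3],r.read_state()["joint_positions"])
for p in([.411,-.223,.132],[.5201,-.1918,.121],[.5459,-.0471,.132]):print(proj(c,p)*1.2)
E
```

```text
[ 0.34545573 -0.20978343  0.38489268] [ 0.23565505 -0.05748284 -0.97013526] [-0.40694703 -0.07394089  0.78773316  1.89209117  0.05457368  1.30263603
  1.70776967]
[339.63608868 260.20786019]
[422.5062959  400.64481633]
[658.03691861 399.64003815]
```

View pics/w1.png

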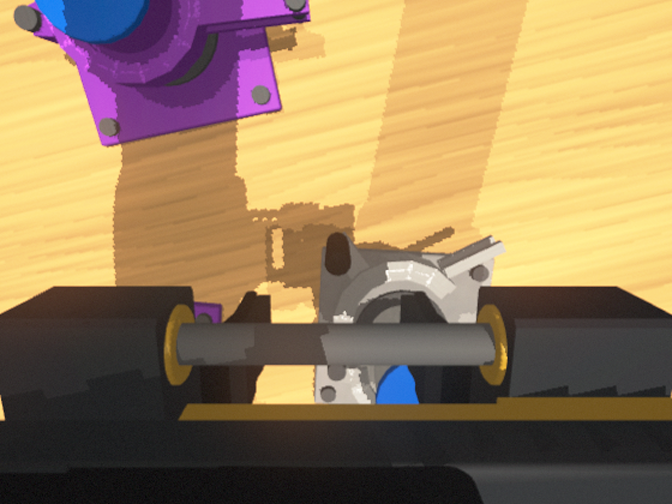

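Request:
{"op": "play_rows", "data": {
  "commands": [
    [0.1, 0.2, -4.3, 0, 0, 0, 5],
    [0, 0, -4.3, 0, 0, 0, 5],
    [0, 0, -4.2, 0, 0, 0, 5],
    [0, 0, 0, 0, 0, 0, 5],
    [0, 0, 0, 0, 0, 0, 0],
    [0, 0, 0, 0, 0, 0, 0],
    [0, 0, 0, 0, 0, 0, 0],
    [0, 0, 0, 0, 0, 0, 0]
  ],
  "grip_force": 20
}}

```text
time: 3.65
ee_pos: [0.4125, -0.221, 0.0952]
eef_rot: [0.782, 0.623, 0.0, 0.0]
ft_force: [-0.2, -0.3, 0.9]
width: 0.0179
```

Request:
{"op": "play_rows", "data": {
  "commands": [
    [0.27, 0.78, 0, 0, 0, -0.087, 0],
    [0.34, 0.75, 0, 0, 0, -0.087, 0],
    [0.4, 0.72, 0, 0, 0, -0.087, 0],
    [0.46, 0.68, 0, 0, 0, -0.087, 0],
    [0.52, 0.64, 0, 0, 0, -0.087, 0],
    [0.57, 0.59, 0, 0, 0, -0.087, 0],
    [0.62, 0.54, 0, 0, 0, -0.087, 0],
    [0, 0, 0, 0, 0, 0, 0]
  ]
}}

```text
time: 4.65
ee_pos: [0.4446, -0.1727, 0.0951]
eef_rot: [0.933, 0.36, 0.0, -0.0]
ft_force: [-1.0, 3.4, 6.8]
width: 0.016
```

Request:
{"op": "play_rows", "data": {
  "commands": [
    [0.4, 0.29, 0, 0, 0, -0.052, 0],
    [0.41, 0.27, 0, 0, 0, -0.052, 0],
    [0, 0, 0, 0, 0, 0, 0]
  ]
}}

```text
time: 5.03
ee_pos: [0.4494, -0.1695, 0.0948]
eef_rot: [0.951, 0.31, -0.003, -0.001]
ft_force: [-16.6, -2.3, 18.9]
width: 0.0153
```

```bash
python3 - <<'E'
from h import *
c=r.camera("top");d=r.camera("side");np.savez("side2.npz",**d)
a=c["img"][150:270,260:390,::-1];b=d["img"][150:240,225:330,::-1]
cv2.imwrite("pics/c2.png",np.hstack([cv2.resize(a,(433,400),interpolation=2),cv2.resize(b,(360,400),interpolation=2)]))
s=r.read_state();print(s["ft_force"],s["torque"],s["ee_pos"])
E
```

```text
[-16.11208032  -2.67797379  18.58199757] [-0.75469875  3.70481722 -0.02487081] [ 0.4493567  -0.16948091  0.09484967]
```

View pics/c2.png

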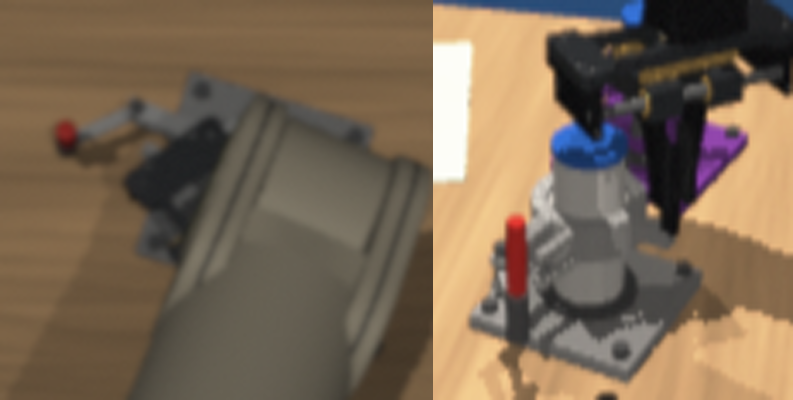

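Request:
{"op": "play_rows", "data": {
  "commands": [
    [-0.3, -0.2, 0, 0, 0, 0, 0],
    [0, 0, 0, 0, 0, 0, 3],
    [0, 0, 0, 0, 0, 0, 3],
    [0, 0, 2, 0, 0, 0, 3],
    [0, 0, 5, 0, 0, 0, 3],
    [0, 0, 5, 0, 0, 0, 3],
    [-1.5, 6, 1, 0, 0, 0, 3],
    [-1, 6, 0, 0, 0, 0, 3],
    [0, 6, 0, 0, 0, 0, 3],
    [0, 6, 0, 0, 0, 0, 3],
    [0, 0, 0, 0, 0, 0, 3]
  ]
}}

```text
time: 6.5
ee_pos: [0.4235, 0.074, 0.2243]
eef_rot: [0.949, 0.315, -0.0, 0.0]
ft_force: [0.1, -1.7, 0.4]
width: 0.0301
```

```bash
python3 - <<'E'
from h import *
c=r.camera("top");d=r.camera("side");np.savez("top3.npz",**c)
a=c["img"][150:270,260:390,::-1];b=d["img"][150:240,225:330,::-1]
cv2.imwrite("pics/c3.png",np.hstack([cv2.resize(a,(433,400),interpolation=2),cv2.resize(b,(360,400),interpolation=2)]))
E
```

```text
(no output)
```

View pics/c3.png

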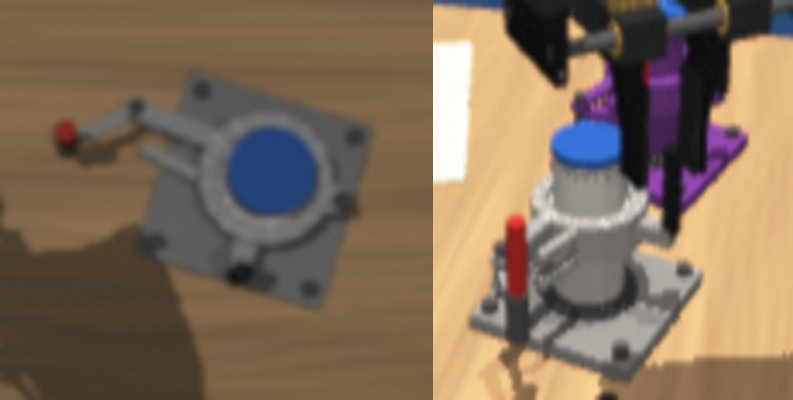

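```bash
python3 - <<'E'
from h import *
c=dict(np.load("top3.npz"))
post=ray(c,332.1,231.7,.125);print("post",post.round(4))
P=np.array([.5714,-.0983]);K=np.array([.5455,-.047]);C=np.array([.5203,-.192])
for Q in(np.array([.449,-.1695]),post[:2]):
    d=P-Q;D=np.hypot(*d);a=(.089**2-.057**2+D*D)/(2*D);h=np.sqrt(.089**2-a*a)
    for s in(1,-1):
        k=Q+a*d/D+s*h*np.array([-d[1],d[0]])/D
        v=k-P;print(D,k.round(4),np.degrees(np.arctan2(v[1],v[0]))%360,"cap dist",np.hypot(*(k-C)))
a0=np.degrees(np.arctan2(*(K-P)[::-1]));print(a0,np.hypot(*(K-P)),r.read_state()["joint_positions"])
for t in np.arange(a0,a0+101,5):print(round(t,1),(100*(P+.057*np.array([np.cos(np.radians(t)),np.sin(np.radians(t))]))).round(2),end=" ")
E
```

```text
post [ 0.4476 -0.1703  0.125 ]
0.14160225986897246 [ 0.5158 -0.1106] 192.49484834144062 cap dist 0.08149506063574222
0.14160225986897246 [ 0.5332 -0.1406] 227.87822342095006 cap dist 0.053007915816562404
0.1432143309764457 [ 0.5167 -0.1142] 196.1540646379885 cap dist 0.07792689870903341
0.1432143309764457 [ 0.5306 -0.1381] 224.24456462680322 cap dist 0.05489842265194923
116.78799082827555 0.05746738205277844 [-0.81037347 -0.15154144  0.49727892  1.96003415  0.07507911  1.31599287
  0.29708217]
116.8 [54.57 -4.74] 121.8 [54.14 -4.98] 126.8 [53.73 -5.27] 131.8 [53.34 -5.58] 136.8 [52.99 -5.93] 141.8 [52.66 -6.3 ] 146.8 [52.37 -6.71] 151.8 [52.12 -7.14] 156.8 [51.9  -7.58] 161.8 [51.73 -8.05] 166.8 [51.59 -8.53] 171.8 [51.5  -9.02] 176.8 [51.45 -9.51] 181.8 [ 51.44 -10.01] 186.8 [ 51.48 -10.5 ] 191.8 [ 51.56 -10.99] 196.8 [ 51.68 -11.48] 201.8 [ 51.85 -11.95] 206.8 [ 52.05 -12.4 ] 211.8 [ 52.29 -12.83] 216.8 [ 52.58 -13.24]
```

Request:
{"op": "play_rows", "data": {
  "commands": [
    [4.1, -4, 0, 0, 0, 0, 5],
    [4.1, -4, 0, 0, 0, 0, 5],
    [4, -4.1, 0, 0, 0, 0, 5],
    [0, 0, 0, 0, 0, 0, 5],
    [0, 0, -4.3, 0, 0, 0, 5],
    [0, 0, -4.3, 0, 0, 0, 5],
    [0, 0, -4.3, 0, 0, 0, 5],
    [0, 0, 0, 0, 0, 0, 5],
    [0, 0, 0, 0, 0, 0, 0],
    [0, 0, 0, 0, 0, 0, 0],
    [0, 0, 0, 0, 0, 0, 0],
    [0, 0, 0, 0, 0, 0, 0]
  ],
  "grip_force": 20
}}

```text
time: 8.1
ee_pos: [0.5464, -0.051, 0.0962]
eef_rot: [0.95, 0.311, 0.001, -0.0]
ft_force: [0.2, 0.8, 0.8]
width: 0.018
```

Request:
{"op": "play_rows", "data": {
  "commands": [
    [0, 0, 0, 0, 0, 0, 0],
    [-0.43, -0.25, 0, 0, 0, 0.087, 0],
    [-0.41, -0.28, 0, 0, 0, 0.087, 0],
    [-0.39, -0.31, 0, 0, 0, 0.087, 0],
    [-0.35, -0.35, 0, 0, 0, 0.087, 0],
    [-0.33, -0.37, 0, 0, 0, 0.087, 0],
    [-0.29, -0.41, 0, 0, 0, 0.087, 0],
    [-0.25, -0.43, 0, 0, 0, 0.087, 0],
    [-0.22, -0.44, 0, 0, 0, 0.087, 0],
    [-0.17, -0.47, 0, 0, 0, 0.087, 0],
    [0, 0, 0, 0, 0, 0, 0]
  ]
}}

```text
time: 9.48
ee_pos: [0.5202, -0.085, 0.0961]
eef_rot: [0.759, 0.651, 0.002, 0.002]
ft_force: [12.8, -1.3, -8.8]
width: 0.0153
```

Request:
{"op": "play_rows", "data": {
  "commands": [
    [0.1, -0.48, 0, 0, 0, 0.087, 0],
    [0.05, -0.49, 0, 0, 0, 0.087, 0],
    [0.05, -0.49, 0, 0, 0, 0.087, 0],
    [0.03, -0.5, 0, 0, 0, 0.087, 0],
    [0, 0, 0, 0, 0, 0, 0]
  ]
}}

```text
time: 10.1
ee_pos: [0.5193, -0.1042, 0.0959]
eef_rot: [0.635, 0.772, -0.0, -0.001]
ft_force: [-6.1, 1.9, 9.6]
width: 0.0152
```

Request:
{"op": "play_rows", "data": {
  "commands": [
    [0.02, -0.49, 0, 0, 0, 0.087, 0],
    [0.06, -0.49, 0, 0, 0, 0.05, 0],
    [0, 0, 0, 0, 0, 0, 0]
  ]
}}

```text
time: 10.48
ee_pos: [0.5209, -0.1136, 0.096]
eef_rot: [0.581, 0.814, 0.0, -0.0]
ft_force: [-1.9, 2.8, 6.7]
width: 0.0153
```

Request:
{"op": "play_rows", "data": {
  "commands": [
    [0.1, -0.45, 0, 0, 0, 0.05, 0],
    [0, 0, 0, 0, 0, 0, 0]
  ]
}}

```text
time: 10.72
ee_pos: [0.5214, -0.1155, 0.0959]
eef_rot: [0.56, 0.828, 0.001, -0.002]
ft_force: [-6.1, 10.7, 11.3]
width: 0.0155
```

Request:
{"op": "play_rows", "data": {
  "commands": [
    [0.1, -0.4, 0, 0, 0, 0, 0],
    [0, 0, 0, 0, 0, 0, 0],
    [0, 0, 0, 0, 0, 0, 0]
  ]
}}

```text
time: 11.1
ee_pos: [0.5215, -0.1158, 0.0957]
eef_rot: [0.559, 0.829, 0.002, -0.004]
ft_force: [-11.9, 23.0, 18.4]
width: 0.0152
```

Hard stop reached (0.3 mm for 4 mm commanded, 23 N). Back off, release, lift and check.

Request:
{"op": "play_rows", "data": {
  "commands": [
    [-0.15, 0.6, 0, 0, 0, 0, 0],
    [0, 0, 0, 0, 0, 0, 2.8],
    [0, 0, 0, 0, 0, 0, 2.8],
    [0, 0, 0, 0, 0, 0, 2.8],
    [0, 0, 2, 0, 0, 0, 2.8],
    [0, 0, 5, 0, 0, 0, 2.8],
    [0, 0, 5, 0, 0, 0, 2.8],
    [-1.5, 6, 1, 0, 0, 0, 3],
    [-1, 6, 0, 0, 0, 0, 3],
    [0, 6, 0, 0, 0, 0, 3],
    [0, 6, 0, 0, 0, 0, 3],
    [0, 0, 0, 0, 0, 0, 3]
  ]
}}

```text
time: 12.6
ee_pos: [0.4955, 0.1285, 0.225]
eef_rot: [0.558, 0.83, 0.0, -0.001]
ft_force: [0.4, -1.0, -0.3]
width: 0.0302
```

```bash
python3 - <<'E'
from h import *
c=r.camera("top");d=r.camera("side");o=dict(np.load("top.npz"))
a=c["img"][150:270,260:390,::-1];b=d["img"][150:240,225:330,::-1]
cv2.imwrite("pics/c4.png",np.hstack([cv2.resize(a,(433,400),interpolation=2),cv2.resize(b,(360,400),interpolation=2)]))
i=c["img"].astype(int)
m=((i[...,0]>90)&(i[...,1]<.4*i[...,0])&(i[...,2]<.4*i[...,0])).astype(np.uint8)[150:240,260:390]
_,_,st,ce=cv2.connectedComponentsWithStats(m)
for s,q in zip(st[1:],ce[1:]):
    if s[4]>5:print(s[4],q+[260,150],ray(c,*(q+[260,150]),.128))
# other clamp and spare
for n,(x0,y0,x1,y1) in dict(bare=(95,160,225,250),spare=(230,95,280,145)).items():
    print(n,np.abs(i-o["img"].astype(int))[y0:y1,x0:x1].max(2).__gt__(60).sum())
E
```

```text
22 [308.27272727 202.04545455] [ 0.51617869 -0.11451432  0.128     ]
bare 1575
spare 0
```

View pics/c4.png

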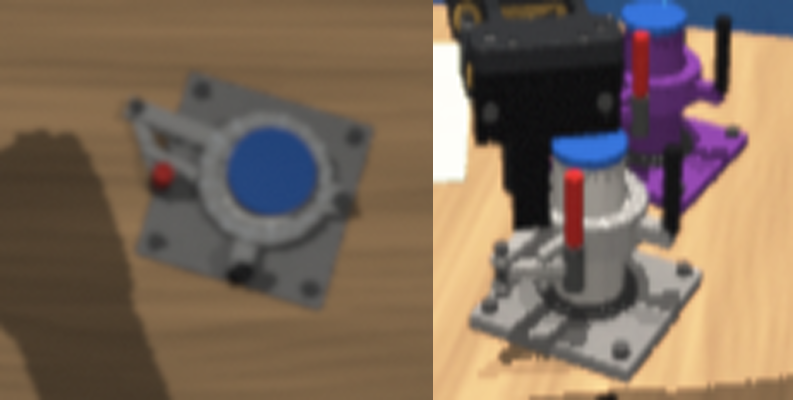

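```bash
python3 -c "
from bench import r
s=r.read_state();print(s['ft_force'],s['time']);print(r.close_job())"
```

```text
[ 0.43346733 -0.35623642  0.0818933 ] 12.7
the job is handed in; nothing more can be done
None
```

I swung the ring on the grey, blue-capped stand shut by its black post until it hit the hard stop. Then I swung the red latch shut to its hard stop, let go, raised the arm clear and handed the job in at 12.7 s.

**Ring and latch:** the last pictures show the ring round the flanges and the knob at (0.516, -0.115). That agrees to about 1 mm with the shut position worked out from the 89 mm and 57 mm distances. The force on the tool was about zero at hand-in.

**Spare tube:** the picture comparison showed no change there.

**Other stand:** my picture comparison there was inconclusive, because the arm was over that stand in the last picture. The tool only ever passed over it at about 0.22 m, well above its 132 mm post, and I saw no contact force after any move there.

**Forces:** while pushing against the stops I saw vertical forces of up to 19 N and sideways forces of up to about 26 N. I did not trace where the vertical force came from.

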